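# Does a shell burn? Show the answer at the fire-lesson table

### The arm

A 6-joint arm with a two-finger parallel gripper is mounted at the origin on the work surface. World frame = base frame: x ahead of the robot, y to its left, z up, the work surface at z = 0. Lengths are in m, angles in degrees, forces in N, time in s.
With the tool pointing down it reaches from about 0.3 to 0.75 m from the base axis. Payload 8.5 kg.
Tool frame: the origin (TCP) lies between the finger pads; the fingertips stand 17 mm ahead of it and the grasp point (between the pads) lies 2 mm behind it; z points along the fingers, y is the direction in which the jaws open and shut (so a half turn about z gives the same grasp; the last joint's range is limited). The gripper opens to 85 mm and grips with 20 to 120 N. Pads are 22 mm wide; open, the fingers measure 114 mm over their backs; the gripper's body (76 mm by 85 mm) begins 54 mm behind the grasp point. The pads swing forward as they close: fully open they stand 13 mm farther back than shut.
Start: joints at [59.857, 21.807, 74.336, -0, 83.858, -12.336], TCP at [0.168, 0.524, 0.248] pointing down, gripper open.
Joint ranges: [-178.18, 178.18], [-50.72, 133.34], [12.68, 142.11], [-81.47, 261.47], [9.98, 163.14], [-165.26, 165.26]. Speed limits (degrees/s): [136.94, 136.94, 180, 180, 180, 180].

### API

Orientations are given as a 3x3 rotation matrix whose columns are the frame's x, y, z axes.
In Python, from rig import readout, eyes, env gives the robot as it stands.
- The arm moves only by the tool arm_command, never from a script. Its argument "rows" is text: rows parted by semicolons, each of 7 numbers parted by spaces: the closure, from 0 (fully open) to 1 (shut), then the shift along the tool's x, y, z in mm, then the turn, a rotation vector about the tool's x, y, z in degrees. In form: grip dx dy dz rx ry rz; .... A call has 1 to 5 rows; each row shifts and turns the commanded pose from where the row before left it, along the tool's axes as they then stand; what a row does not reach is not made up. A row lasts 1/12 s, in which the tool goes at most 41.7 mm and 7.16 degrees, less where a joint would pass 70% of its speed; a pose out of reach is approached as far as the arm can. A call with a gripper value outside its range is refused whole. The fingers move at their own pace and stop on an object; "squeeze" is the grip in N (left out, the last holds). Time passes only in rows, so rows that do not move let the fingers close. It gives the time, the measured TCP pose, the force and the opening at its end, in the units of the state.
- readout.observe(): the state, without advancing time (a new reading comes with each control period).
- eyes.get_image(name): name is "scene" or "top" or "wrist"; returns the picture (400x640x3 uint8, red, green, blue); there is no depth.
- eyes.camera_model(name): a dict with "mtx" (3x3 intrinsics, pixels), "view" (4x4, takes a point from world to camera coordinates). Camera axes: x right, y up, looking along -z (the intrinsics and any distortion apply to the point x, -y, -z); pixel columns grow to the right and rows downward; lengths in m; the calibration is good to about 2 mm. A picture is of the moment at which its call begins: read the wrist's pose just before it. camera_model takes no time and is no camera call; for the wrist camera it gives the pose at the moment of the call.
- env.close_job(): hands the job in, once; it reports no verdict.
The state is a dict: "time_s": time; "q": joint angles; "qvel": joint speeds; "joint_efforts": joint torques, N m; "position": TCP position; "tool_rot": TCP orientation; "ft_force": force on the tool from outside, world axes, zero at the start; "wrist_torque": the same for the moment, N m; "grip_width": finger opening in m.
Only numpy, scipy, OpenCV 4.12 (cv2) and the standard library are available. Lean on these libraries where they do the work, as an engineer would, in place of code of your own. Each camera call takes 0.05 s, during which the arm holds its last target. There are 200 camera calls.

### The job

Answer the fire-lesson question for the children: point at the scallop shell by bringing the fingertips a couple of centimetres above the middle of it and staying there for two seconds, then point in the same way, for two seconds, just above the top edge of the tent card with the crossed-out flame. Then push the blue marker along its slot to the end in front of that card and leave it there, with the robot clear of everything. Do not touch the shell or either card, and do not pick up or shift any of the other things on the table.

Things in the scene. Friction and masses are not known exactly. Their poses are not given: they have to be found in the camera images.
- shell: apricot-pink ribbed scallop shell lying loose on the table, about 62 x 75 mm, 19 mm high at the middle; origin at the centre of its underside, z up; its narrow hinge end is towards its own -x
- shell_top (a point): the top of the shell, over its middle, 18 mm above the table
- board: fixed brown wooden answer board, 180 mm (its x) by 380 mm (its y), 12 mm thick; origin at the centre of its underside. A straight black slot runs along its y at x = -55 mm; the two cards stand along x = +40 mm at y = +120 and -120 mm (either card may be at either end)
- card_no: fixed tent card (A-shape, cardboard, 100 mm wide along its y, 90 mm deep along its x at the foot, 66 mm high) with a campfire picture crossed out by a red X on both slopes; origin at the centre of its foot, on the board's top; its axes are parallel to the board's
- card_no_top (a point): the middle of the crossed-out card's top edge, about 79 mm above the table
- card_fire: the other tent card, same size and make, the campfire picture without a cross; origin at the centre of its foot, axes parallel to the board's
- marker (a joint): position of the blue marker along its slot in m, along the board's +y: 0 in the middle, hard stops at -0.12 and +0.12, where it stands straight in front of a card. It stays where it is left; about 1.2 N of friction, no spring
- marker_top (a point): centre of the top of the blue marker, an upright round peg with a white band, 32 mm in diameter, standing 57 mm above the board's top (69 mm above the table); it slides in the slot and cannot be lifted out
- cone: brown pine cone standing upright, loose, 60 mm wide, 68 mm high; origin at the centre of its underside
- pebble: dark grey pebble, loose, 58 mm wide, 24 mm high; origin at the centre of its underside
- tealight: white tealight in an aluminium cup, loose, 39 mm in diameter, 16 mm high (wick to 23 mm); origin at the centre of its underside
- slice: slice of a branch with dark bark, loose, 64 mm in diameter, 22 mm high; origin at the centre of its underside
- jar: glass jar with a red lid, loose, 72 mm in diameter, 100 mm high, right of the board; origin at the centre of its underside
- bowl: clear plastic bowl, loose, 140 mm in diameter, 55 mm high, left of the board; origin at the centre of its underside
There are look-alikes about, which are no part of the job. Leave any green or yellow look-alike of the shell alone.

How it is judged:
By the outcome, as a careful person would: the job done as asked, in the order asked, and still so for the second after the job is handed in, with the robot touching nothing.
It also fails if it takes over 61 s, if anything falls off the work surface, if the arm or the gripper's body presses on something with over 40 N, if the wrist force passes 120 N, or if a joint passes its speed limit or range.

## Working session

There is one attempt and no reset: what is moved stays moved. The work goes in short steps, Python scripts to look and compute and a tool call to move; the robot and the scene stay as the last step left them, time stands still between calls to the robot, and variables do not carry over. Pictures are saved under pics/ and viewed, about 8 in all and at most 12, crops included, and the job is handed in when it is done.

Besides the shell and the picture viewer there is one more tool, called after "Request:" as name(argument=value, ...), one argument or row to a line, values as JSON. arm_command: Moves the arm, as the interface text tells. Its arguments: {"type":"object","properties":{"rows":{"type":"string"},"squeeze":{"type":"number"}},"required":["rows"]}

```bash
ls; mkdir -p pics; cat > h.py <<'E'
import numpy as np, cv2
from rig import readout, eyes, env
def snap(n,f):
    im=eyes.get_image(n); cv2.imwrite(f'pics/{f}.png',cv2.cvtColor(im,cv2.COLOR_RGB2BGR)); return im
def ray(m,uv):
    p=np.linalg.solve(m['mtx'],[uv[0],uv[1],1]); V=np.array(m['view']); R=V[:3,:3]; c=-R.T@V[:3,3]
    return c,R.T@np.array([p[0],-p[1],-p[2]])
def atz(n,uv,z,m=None):
    c,d=ray(m or eyes.camera_model(n),uv); return c+d*(z-c[2])/d[2]
def proj(n,P,m=None):
    m=m or eyes.camera_model(n); q=(np.array(m['view'])@np.append(P,1))[:3]; u=np.array(m['mtx'])@[q[0],-q[1],-q[2]]; return u[:2]/u[2]
E
python3 - <<'E'
from h import *
s=readout.observe();print(s)
snap('top','top0');snap('scene','scene0')
print(eyes.camera_model('top'))
E
```

```text
pics
{'time_s': 0.0, 'q': array([ 5.98561609e+01,  2.18433446e+01,  7.43860360e+01,  2.63050440e-04,
        8.38568419e+01, -1.23373172e+01]), 'qvel': array([-0.03104933, -0.02149896,  0.04030727, -0.05330807, -0.00901339,
       -0.03811982]), 'joint_efforts': array([-1.87884179e-04, -4.48466313e+01, -2.31279874e+01, -2.22984054e-04,
        4.76421046e-03,  6.09929174e-06]), 'position': array([0.1680702 , 0.52341119, 0.24768214]), 'tool_rot': array([[-9.52094315e-01,  3.05803596e-01, -7.59649716e-04],
       [ 3.05804366e-01,  9.52093484e-01, -1.29906665e-03],
       [ 3.25998293e-04, -1.46913817e-03, -9.99998868e-01]]), 'ft_force': array([-0.42125396, -0.68754028, -0.22758063]), 'wrist_torque': array([-0.05748175,  0.00823902,  0.00065602]), 'grip_width': 0.08519880200840957}
{'mtx': array([[390.99533828,   0.        , 323.52974075],
       [  0.        , 390.99533828, 202.45647201],
       [  0.        ,   0.        ,   1.        ]]), 'view': array([[-0.00514775, -0.99998461,  0.00206705, -0.00607939],
       [ 0.98171815, -0.00466039,  0.19028338, -0.49179344],
       [-0.19027082,  0.00300879,  0.98172703, -1.1291244 ],
       [ 0.        ,  0.        ,  0.        ,  1.        ]])}
```

View pics/top0.png

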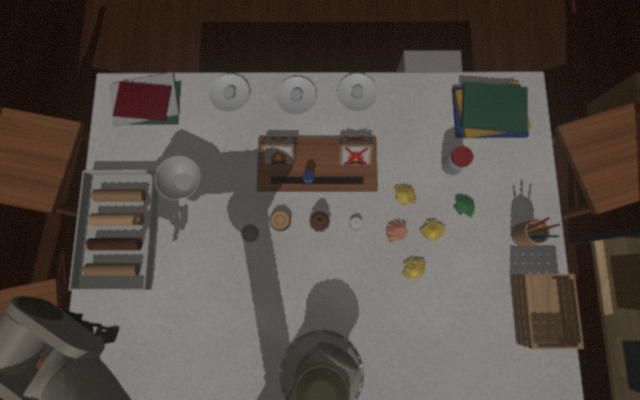

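View pics/scene0.png

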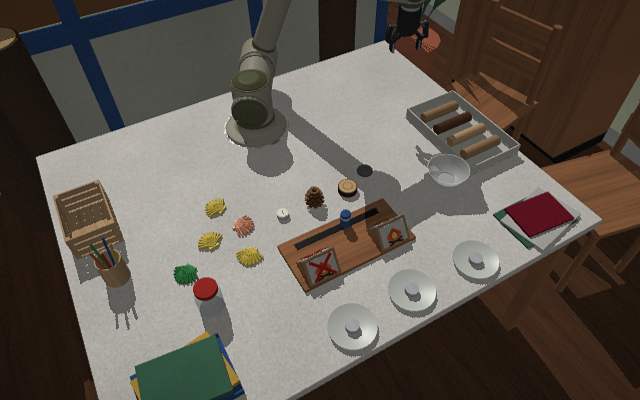

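The top view shows the pink shell at (397,230). The possible mix-ups are the yellow shells at (404,194), (432,229) and (414,267) and the green one at (465,205). The crossed-out card is at (355,155), on the right (-y) end, the plain card is at (278,155), and the marker is at (308,177). I'll check the choice in one close crop.

```bash
python3 - <<'E'
from h import *
im=cv2.imread('pics/top0.png')
cv2.imwrite('pics/crop0.png',cv2.resize(im[125:275,250:450],None,fx=4,fy=4,interpolation=cv2.INTER_CUBIC))
b=im[...,0].astype(int);g=im[...,1].astype(int);r=im[...,2].astype(int)
def cen(mask,x0,x1,y0,y1):
    m=np.zeros_like(mask);m[y0:y1,x0:x1]=mask[y0:y1,x0:x1]
    n,l,st,c=cv2.connectedComponentsWithStats(m.astype(np.uint8)); i=1+st[1:,4].argmax(); return c[i],st[i],(l==i)
h=cv2.cvtColor(im,cv2.COLOR_BGR2HSV)
c,st,m=cen((r-b>25)&(r-g>20),380,417,212,248);print('shell',c,st,atz('top',c,.009))
c2,st,_=cen((b-r>20),295,322,160,190);print('marker blue',c2,st,atz('top',c2,.06))
c3,st,_=cen((r+g+b<75),262,372,170,190);print('slot',c3,st,[atz('top',p,.012) for p in((st[0],c3[1]),(st[0]+st[2],c3[1]))])
c4,st,bm=cen((r-b>18),255,380,130,195)
n=np.argwhere(bm)[:,::-1].astype(np.float32);rect=cv2.minAreaRect(n);print('board',rect)
for p in cv2.boxPoints(rect):print(p,atz('top',p,.012))
for p in ((375,191.5),(258,191)): print(atz('top',p,.012))
E
```

```text
shell [396.15606936 230.71387283] [386 220  21  23 346] [ 0.40984793 -0.23087876  0.009     ]
marker blue [307.49450549 176.69230769] [303 171  10  13  91] [0.56859723 0.03944146 0.06      ]
slot [282.14285714 179.42857143] [279 177   7   6  14] [array([0.57279273, 0.13061848, 0.012     ]), array([0.57269137, 0.10867517, 0.012     ])]
board ((316.9999694824219, 163.99998474121094), (119.99998474121094, 53.99999237060547), 0.0)
[256.99997 190.99998] [0.53594296 0.19856084 0.012     ]
[256.99997 136.99998] [0.71316437 0.20338379 0.012     ]
[376.99997 136.99998] [ 0.7114818  -0.18110877  0.012     ]
[376.99997 190.99998] [ 0.5341905  -0.17558059  0.012     ]
[ 0.5326227  -0.16929276  0.012     ]
[0.53592832 0.19544491 0.012     ]
```

View pics/crop0.png

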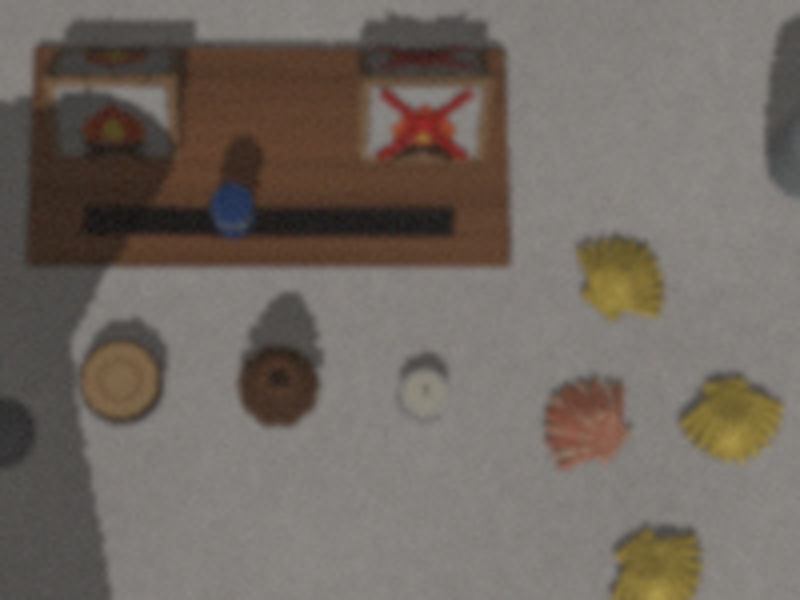

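The crop confirms the pink shell and the crossed-out card at -y. It puts the board centre near (0.623, 0.011) with almost no yaw, so card_no is near (0.664, -0.109), the slot is at x≈0.57 and the marker is at y≈0.039, to be pushed to about -0.109. Next I turn the tool square to the world and shut the fingers.

Request:
arm_command(
  rows="1 0 0 0 0 0 -6; 1 0 0 0 0 0 -6; 1 0 0 0 0 0 -5.8; 1 -35 0 0 0 0 0; 1 -35 0 0 0 0 0",
  squeeze=40,
)

```text
time_s: 0.52
position: [0.2378, 0.5237, 0.2484]
tool_rot: [[-1.0, -0.003, -0.0], [-0.003, 1.0, -0.0], [0.0, -0.0, -1.0]]
ft_force: [1.2, 0.3, 0.9]
grip_width: 0.0255
```

```bash
python3 - <<'E'
from h import *
s=readout.observe();print(s['position'],s['tool_rot'],s['grip_width'])
E
```

```text
[0.23778559 0.52369383 0.24837748] [[-9.99994102e-01 -3.41741354e-03 -3.43031965e-04]
 [-3.41732871e-03  9.99994130e-01 -2.47591861e-04]
 [ 3.43876075e-04 -2.46418148e-04 -9.99999911e-01]] 0.02551765184913884
```

Request:
arm_command(
  rows="1 -35 -10 0 0 0 0; 1 -35 -20 0 0 0 0; 1 -30 -28 0 0 0 0; 1 -30 -28 0 0 0 0; 1 -30 -28 0 0 0 0",
)

```text
time_s: 0.93
position: [0.3993, 0.4081, 0.2479]
tool_rot: [[-1.0, -0.0, -0.001], [-0.0, 1.0, -0.001], [0.001, -0.001, -1.0]]
ft_force: [0.6, 0.6, -0.1]
grip_width: 0.0001
```

Request:
arm_command(
  rows="1 0 -38 0 0 0 0; 1 0 -38 0 0 0 0; 1 0 -38 0 0 0 0; 1 0 -38 0 0 0 0; 1 0 -38 0 0 0 0",
)

```text
time_s: 1.35
position: [0.3976, 0.2179, 0.248]
tool_rot: [[-1.0, -0.0, -0.001], [-0.0, 1.0, -0.0], [0.001, -0.0, -1.0]]
ft_force: [0.8, 0.4, 0.6]
grip_width: -0.0001
```

Request:
arm_command(
  rows="1 0 -38 0 0 0 0; 1 0 -38 0 0 0 0; 1 0 -38 0 0 0 0; 1 0 -38 0 0 0 0; 1 0 -38 0 0 0 0",
)

```text
time_s: 1.77
position: [0.3975, 0.028, 0.2483]
tool_rot: [[-1.0, -0.0, -0.0], [-0.0, 1.0, 0.0], [0.0, 0.0, -1.0]]
ft_force: [1.5, -0.2, 0.2]
grip_width: 0.0003
```

Request:
arm_command(
  rows="1 0 -38 0 0 0 0; 1 0 -38 0 0 0 0; 1 0 -38 0 0 0 0; 1 0 -38 0 0 0 0; 1 0 -38 0 0 0 0",
)

```text
time_s: 2.18
position: [0.3975, -0.1622, 0.2482]
tool_rot: [[-1.0, 0.0, -0.0], [0.0, 1.0, 0.0], [0.0, 0.0, -1.0]]
ft_force: [0.9, -0.1, -0.4]
grip_width: -0.0
```

```bash
python3 - <<'E'
from h import *
m=eyes.camera_model('wrist');s=readout.observe();print(s['time_s'],s['position'])
snap('wrist','w1');np.savez('w1',mtx=m['mtx'],view=m['view'])
for P in [(.41,-.231,.009),(.664,-.109,.079),(.57,.039,.069)]:print(proj('wrist',P,m))
E
```

```text
2.1833 [ 0.39751049 -0.16223607  0.24824133]
[263.76373774 177.54309715]
[362.9894216  387.05190692]
[489.40214437 320.4602204 ]
```

View pics/w1.png

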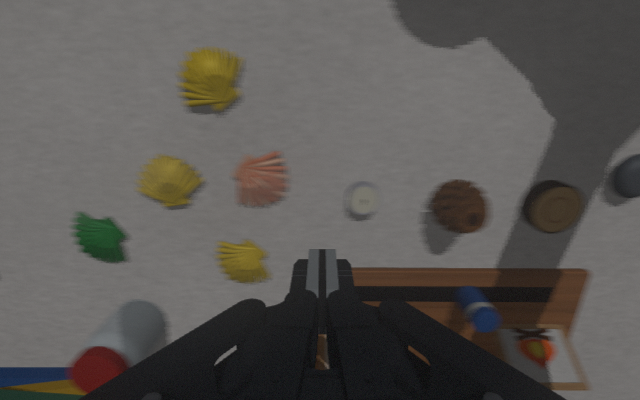

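The wrist view shows the pink shell centred at about (262,179) against a predicted (264,177.5), and the marker top at (485,320) against (489,320). The estimates hold to about 3 mm. Next I point at the shell at (0.411, -0.232).

Request:
arm_command(
  rows="1 -7 -35 0 0 0 0; 1 -7 -35 0 0 0 0; 1 0 0 38 0 0 0; 1 0 0 38 0 0 0; 1 0 0 38 0 0 0",
)

```text
time_s: 2.65
position: [0.4119, -0.2307, 0.1329]
tool_rot: [[-1.0, 0.001, 0.001], [0.001, 1.0, -0.001], [-0.001, -0.001, -1.0]]
ft_force: [1.6, -1.1, -0.4]
grip_width: -0.0002
```

Request:
arm_command(
  rows="1 0 0 30 0 0 0; 1 0 0 20 0 0 0; 1 0 0 14 0 0 0; 1 0 0 10 0 0 0; 1 0 0 3 0 0 0",
)

```text
time_s: 3.07
position: [0.4115, -0.2298, 0.0557]
tool_rot: [[-1.0, 0.0, -0.002], [0.0, 1.0, 0.002], [0.002, 0.002, -1.0]]
ft_force: [-0.2, -0.2, 0.8]
grip_width: 0.0001
```

Request:
arm_command(
  rows="1 0 0 0 0 0 0; 1 0 0 0 0 0 0; 1 0 0 0 0 0 0; 1 0 0 0 0 0 0; 1 0 0 0 0 0 0",
)

```text
time_s: 3.48
position: [0.4123, -0.2305, 0.0579]
tool_rot: [[-1.0, 0.0, 0.001], [0.0, 1.0, -0.001], [-0.001, -0.001, -1.0]]
ft_force: [0.5, 0.6, 0.2]
grip_width: 0.0003
```

```bash
python3 - <<'E'
from h import *
s=readout.observe();print(s['time_s'],s['position'])
snap('scene','s1');im=snap('wrist','w2')
a=cv2.imread('pics/s1.png')[190:290,170:300];b=cv2.imread('pics/w2.png')
cv2.imwrite('pics/c2.png',np.hstack([cv2.resize(a,(520,400),interpolation=cv2.INTER_CUBIC),b[:,180:460]]))
print(proj('scene',s['position']-[0,0,.017])-[170,190], proj('scene',(.411,-.232,.018))-[170,190])
E
```

```text
3.4833 [ 0.41227221 -0.23053249  0.05785736]
[72.52709428 27.52578679] [72.92582605 32.06677444]
```

View pics/c2.png

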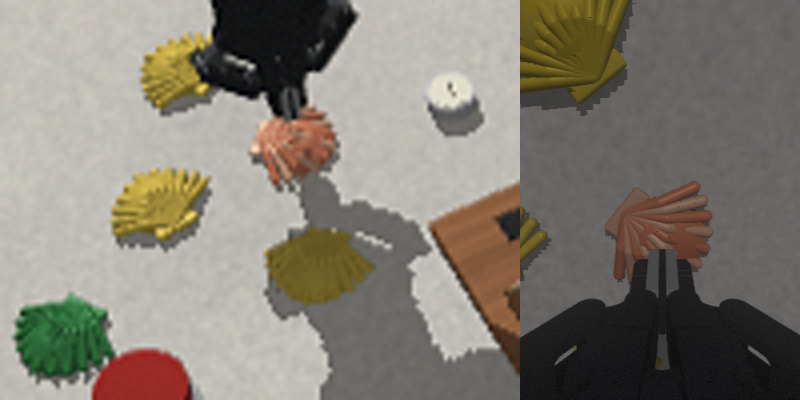

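```bash
python3 - <<'E'
from h import *
m=eyes.camera_model('wrist')
for p in [(265,220),(372,215),(318,180),(280,283),(318,231)]:print(p,atz('wrist',p,.006,m))
ms=eyes.camera_model('scene')
for p in [(252/4+170,150/4+190),(340/4+170,140/4+190),(73+170,190/4+190),(320/4+170,105/4+190)]:print(atz('scene',p,.005,ms))
im=cv2.imread('pics/scene0.png').astype(int);r=im[...,2];k=(r-im[...,0]>25)&(r-im[...,1]>25);k[:212]=0;k[240:]=0;k[:,:228]=0;k[:,260:]=0
a=np.argwhere(k)[:,::-1];print(a.mean(0),a.min(0),a.max(0),atz('scene',a.mean(0),.009,ms))
E
```

```text
(265, 220) [ 0.40207672 -0.26410885  0.006     ]
(372, 215) [ 0.3987261  -0.19843705  0.006     ]
(318, 180) [ 0.37659079 -0.23139357  0.006     ]
(280, 283) [ 0.44722424 -0.25684212  0.006     ]
(318, 231) [ 0.40946821 -0.23151623  0.006     ]
[ 0.40495556 -0.26465034  0.005     ]
[ 0.4302257  -0.20152825  0.005     ]
[ 0.45586726 -0.25319548  0.005     ]
[ 0.3903876  -0.20068779  0.005     ]
[243.12543554 224.8989547 ] [233 215] [253 235] [ 0.414456   -0.23414995  0.009     ]
```

All three views put the shell centre at about (0.412, -0.232), and the tips are about 23 mm above its top. I'll lower 2 mm and hold for at least 2 s.

Request:
arm_command(
  rows="1 0 -1 2 0 0 0; 1 0 0 0 0 0 0; 1 0 0 0 0 0 0; 1 0 0 0 0 0 0; 1 0 0 0 0 0 0",
)

```text
time_s: 4.0
position: [0.4121, -0.2314, 0.0553]
tool_rot: [[-1.0, 0.0, -0.0], [0.0, 1.0, 0.0], [0.0, 0.0, -1.0]]
ft_force: [0.0, -0.1, 0.8]
grip_width: -0.0001
```

Request:
arm_command(
  rows="1 0 0 0 0 0 0; 1 0 0 0 0 0 0; 1 0 0 0 0 0 0; 1 0 0 0 0 0 0; 1 0 0 0 0 0 0",
)

```text
time_s: 4.42
position: [0.4121, -0.2314, 0.0553]
tool_rot: [[-1.0, 0.0, 0.0], [0.0, 1.0, 0.0], [-0.0, 0.0, -1.0]]
ft_force: [-0.8, -0.2, -0.5]
grip_width: 0.0001
```

Request:
arm_command(
  rows="1 0 0 0 0 0 0; 1 0 0 0 0 0 0; 1 0 0 0 0 0 0; 1 0 0 0 0 0 0; 1 0 0 0 0 0 0",
)

```text
time_s: 4.83
position: [0.4121, -0.2314, 0.0553]
tool_rot: [[-1.0, 0.0, 0.0], [0.0, 1.0, -0.0], [-0.0, -0.0, -1.0]]
ft_force: [-0.4, -0.0, 0.3]
grip_width: 0.0002
```

Request:
arm_command(
  rows="1 0 0 0 0 0 0; 1 0 0 0 0 0 0; 1 0 0 0 0 0 0; 1 0 0 0 0 0 0; 1 0 0 0 0 0 0",
)

```text
time_s: 5.25
position: [0.4121, -0.2314, 0.0553]
tool_rot: [[-1.0, 0.0, -0.0], [0.0, 1.0, 0.0], [0.0, 0.0, -1.0]]
ft_force: [0.7, 0.5, -0.1]
grip_width: 0.0
```

Request:
arm_command(
  rows="1 0 0 0 0 0 0; 1 0 0 0 0 0 0; 1 0 0 0 0 0 0; 1 0 0 0 0 0 0; 1 0 0 0 0 0 0",
)

```text
time_s: 5.67
position: [0.4121, -0.2314, 0.0553]
tool_rot: [[-1.0, 0.0, 0.0], [0.0, 1.0, -0.0], [-0.0, -0.0, -1.0]]
ft_force: [0.2, -0.0, 0.0]
grip_width: 0.0001
```

Request:
arm_command(
  rows="1 0 0 0 0 0 0; 1 0 0 0 0 0 0; 1 0 0 0 0 0 0; 1 0 0 0 0 0 0; 1 0 0 0 0 0 0",
)

```text
time_s: 6.08
position: [0.4121, -0.2314, 0.0553]
tool_rot: [[-1.0, 0.0, -0.0], [0.0, 1.0, 0.0], [0.0, 0.0, -1.0]]
ft_force: [-0.3, -0.2, -0.6]
grip_width: 0.0001
```

Request:
arm_command(
  rows="1 0 0 -35 0 0 0; 1 0 0 -38 0 0 0; 1 0 0 -30 0 0 0; 1 -30 14 0 0 0 0; 1 -35 17 0 0 0 0",
)

```text
time_s: 6.5
position: [0.4775, -0.2013, 0.1606]
tool_rot: [[-1.0, 0.004, 0.003], [0.004, 1.0, -0.003], [-0.003, -0.003, -1.0]]
ft_force: [0.1, -0.9, -1.1]
grip_width: -0.0
```

Request:
arm_command(
  rows="1 -35 17 0 0 0 0; 1 -35 17 0 0 0 0; 1 -35 17 0 0 0 0; 1 -30 15 0 0 0 0; 1 0 0 0 0 0 0",
)

```text
time_s: 6.92
position: [0.6159, -0.1314, 0.1575]
tool_rot: [[-1.0, -0.004, 0.002], [-0.004, 1.0, 0.001], [-0.002, 0.001, -1.0]]
ft_force: [0.2, 0.7, -0.7]
grip_width: 0.0001
```

```bash
python3 - <<'E'
from h import *
s=readout.observe();print(s['time_s'],s['position'])
m=eyes.camera_model('wrist');ms=eyes.camera_model('scene')
snap('scene','s3');snap('wrist','w3')
a=cv2.imread('pics/s3.png')[190:300,270:420];b=cv2.imread('pics/w3.png')
cv2.imwrite('pics/c3.png',np.hstack([cv2.resize(a,(545,400),interpolation=cv2.INTER_CUBIC),cv2.resize(b,(255*1,160)).repeat(1,0) if 0 else b[:,190:445]]))
# scene card_no ridge from first picture, predicted
for y in(-.159,-.109,-.059):print('pred ridge top/scene/wrist',proj('top',(.664,y,.078)),proj('scene',(.664,y,.078)),proj('wrist',(.664,y,.078),m))
im=cv2.imread('pics/scene0.png');cv2.imwrite('pics/card.png',cv2.resize(im[230:300,280:420],None,fx=5,fy=5,interpolation=cv2.INTER_CUBIC))
E
```

```text
6.9167 [ 0.61589617 -0.13142171  0.15753502]
pred ridge top/scene/wrist [373.14688324 144.22313286] [301.42320615 260.80400158] [283.50304278 276.3680454 ]
pred ridge top/scene/wrist [356.57487497 144.29296638] [317.3248904  253.24843551] [349.21112899 276.59765862]
pred ridge top/scene/wrist [339.9986378  144.36281772] [332.86338143 245.86543797] [414.87501262 276.82711739]
```

View pics/c3.png

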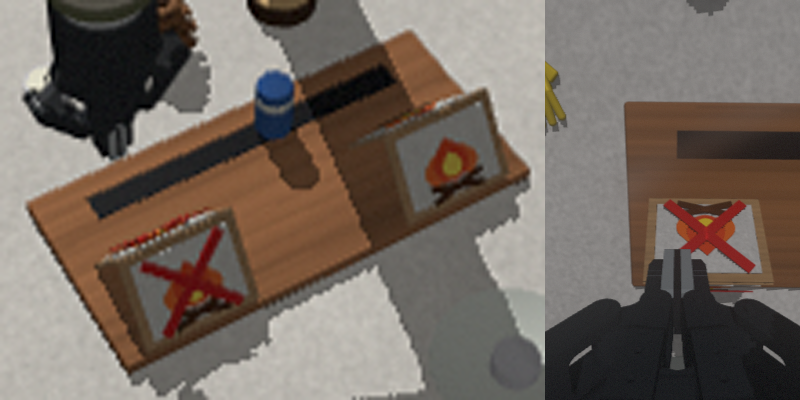

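View pics/card.png

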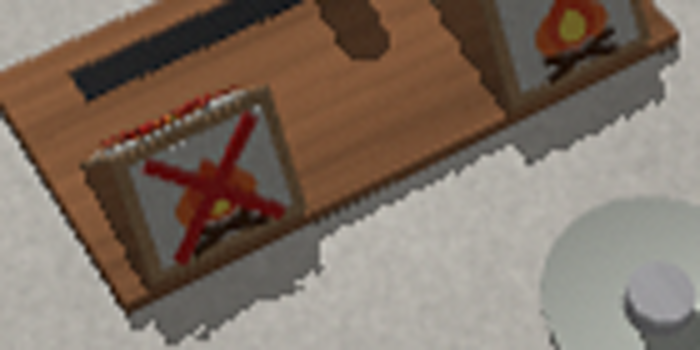

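The scene view shows the card_no ridge running from (297,262) to (334,248), 2 px from the prediction. The wrist view agrees to about 5 mm, taken while the arm was still settling. I'm aiming at (0.665, -0.108) with TCP z 0.113.

Request:
arm_command(
  rows="1 -27 13 0 0 0 0; 1 -26 13 0 0 0 0; 1 0 0 20 0 0 0; 1 0 0 15 0 0 0; 1 0 0 6 0 0 0",
)

```text
time_s: 7.43
position: [0.6636, -0.1088, 0.115]
tool_rot: [[-1.0, 0.001, -0.004], [0.001, 1.0, 0.001], [0.004, 0.001, -1.0]]
ft_force: [-1.1, 0.2, -1.1]
grip_width: -0.0003
```

Request:
arm_command(
  rows="1 0 0 4 0 0 0; 1 0 0 0 0 0 0; 1 0 0 0 0 0 0; 1 0 0 0 0 0 0; 1 0 0 0 0 0 0",
)

```text
time_s: 7.85
position: [0.6653, -0.1087, 0.1143]
tool_rot: [[-1.0, 0.0, 0.001], [0.0, 1.0, -0.001], [-0.001, -0.001, -1.0]]
ft_force: [-0.2, -0.3, 0.2]
grip_width: -0.0
```

```bash
python3 - <<'E'
from h import *
s=readout.observe();print(s['time_s'],s['position'])
tip=s['position']-[0,0,.017]
snap('scene','s4');snap('wrist','w4')
a=cv2.imread('pics/s4.png')[200:300,270:400];b=cv2.imread('pics/w4.png')
cv2.imwrite('pics/c4.png',np.hstack([cv2.resize(a,(520,400),interpolation=cv2.INTER_CUBIC),b[:,180:460]]))
print((proj('scene',tip)-[270,200])*4,[(proj('scene',(.665,y,.079))-[270,200])*4 for y in(-.158,-.058)],[proj('wrist',(.665,y,.079)) for y in(-.158,-.058)])
E
```

```text
7.85 [ 0.6652842  -0.10869927  0.11430138]
[190.07135489 198.1097749 ] [array([127.60271588, 242.84887615]), array([253.41370738, 183.05837608])] [array([233.475626  , 247.08166104]), array([407.35040968, 247.16830629])]
```

View pics/c4.png

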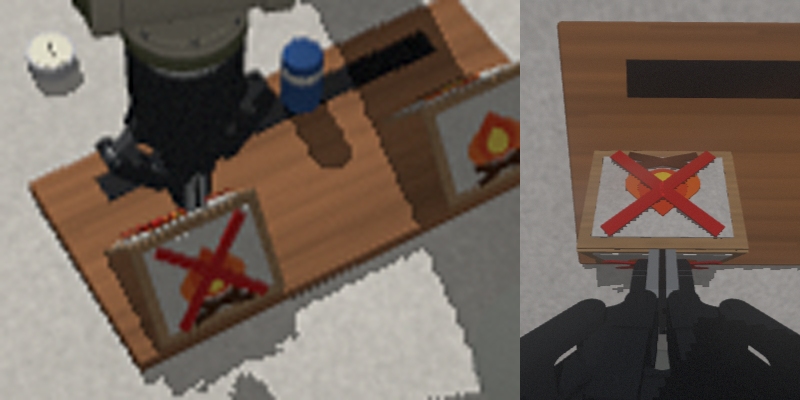

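The wrist view puts the ridge at columns 237–408, row 249, against a predicted 233–407, row 247, so the tips are centred over it to within about 2 mm and 18 mm above. I'll hold, then retreat up and over to the +y side of the marker.

Request:
arm_command(
  rows="1 0 0 0 0 0 0; 1 0 0 0 0 0 0; 1 0 0 0 0 0 0; 1 0 0 0 0 0 0; 1 0 0 0 0 0 0",
)

```text
time_s: 8.37
position: [0.6651, -0.1084, 0.1133]
tool_rot: [[-1.0, 0.0, -0.0], [0.0, 1.0, 0.0], [0.0, 0.0, -1.0]]
ft_force: [-0.3, 0.0, -0.0]
grip_width: -0.0001
```

Request:
arm_command(
  rows="1 0 0 0 0 0 0; 1 0 0 0 0 0 0; 1 0 0 0 0 0 0; 1 0 0 0 0 0 0; 1 0 0 0 0 0 0",
)

```text
time_s: 8.78
position: [0.6651, -0.1084, 0.1133]
tool_rot: [[-1.0, 0.0, -0.0], [0.0, 1.0, 0.0], [0.0, 0.0, -1.0]]
ft_force: [-0.6, 0.4, 0.4]
grip_width: 0.0002
```

Request:
arm_command(
  rows="1 0 0 0 0 0 0; 1 0 0 0 0 0 0; 1 0 0 0 0 0 0; 1 0 0 0 0 0 0; 1 0 0 0 0 0 0",
)

```text
time_s: 9.2
position: [0.6651, -0.1084, 0.1133]
tool_rot: [[-1.0, 0.0, -0.0], [0.0, 1.0, -0.0], [0.0, -0.0, -1.0]]
ft_force: [-0.3, -0.4, 0.3]
grip_width: -0.0002
```

Request:
arm_command(
  rows="1 0 0 0 0 0 0; 1 0 0 0 0 0 0; 1 0 0 0 0 0 0; 1 0 0 0 0 0 0; 1 0 0 0 0 0 0",
)

```text
time_s: 9.62
position: [0.6651, -0.1084, 0.1133]
tool_rot: [[-1.0, 0.0, -0.0], [0.0, 1.0, -0.0], [0.0, -0.0, -1.0]]
ft_force: [-0.4, -1.1, 0.1]
grip_width: 0.0002
```

Request:
arm_command(
  rows="1 0 0 0 0 0 0; 1 0 0 0 0 0 0; 1 0 0 0 0 0 0; 1 0 0 0 0 0 0; 1 0 0 0 0 0 0",
)

```text
time_s: 10.03
position: [0.6651, -0.1085, 0.1133]
tool_rot: [[-1.0, 0.0, -0.0], [0.0, 1.0, 0.0], [0.0, 0.0, -1.0]]
ft_force: [0.5, 0.2, -0.1]
grip_width: 0.0001
```

Request:
arm_command(
  rows="1 0 0 0 0 0 0; 1 0 0 0 0 0 0; 1 0 0 -15 0 0 0; 1 0 0 -25 0 0 0; 1 0 0 -20 0 0 0",
)

```text
time_s: 10.45
position: [0.6651, -0.1084, 0.1744]
tool_rot: [[-1.0, 0.0, -0.0], [0.0, 1.0, 0.0], [0.0, 0.0, -1.0]]
ft_force: [-0.1, 0.1, -0.4]
grip_width: -0.0
```

Request:
arm_command(
  rows="1 19 40 0 0 0 0; 1 19 40 0 0 0 0; 1 19 40 0 0 0 0; 1 19 40 0 0 0 0; 1 19 35 0 0 0 0",
)

```text
time_s: 10.87
position: [0.5735, 0.0789, 0.1735]
tool_rot: [[-1.0, 0.0, 0.0], [0.0, 1.0, 0.0], [-0.0, 0.0, -1.0]]
ft_force: [0.2, 0.7, 0.9]
grip_width: -0.0002
```

Request:
arm_command(
  rows="1 0 13 0 0 0 0; 1 0 0 0 0 0 0; 1 0 0 0 0 0 0; 1 0 0 0 0 0 0; 1 0 0 0 0 0 0",
)

```text
time_s: 11.28
position: [0.5753, 0.0887, 0.1731]
tool_rot: [[-1.0, 0.002, 0.0], [0.002, 1.0, -0.0], [-0.0, -0.0, -1.0]]
ft_force: [0.2, -0.5, -0.5]
grip_width: 0.0003
```

```bash
python3 - <<'E'
from h import *
s=readout.observe();print(s['time_s'],s['position'])
m=eyes.camera_model('wrist')
snap('wrist','w5')
print(proj('wrist',(.57,.039,.069),m),proj('wrist',(.57,.055,.069),m),proj('wrist',(.57,.011,.012),m))
E
```

```text
11.2833 [0.57525729 0.08874432 0.17311404]
[256.31010264 199.9653249 ] [276.83138393 199.9416897 ] [238.832554   180.57608682]
```

View pics/w5.png

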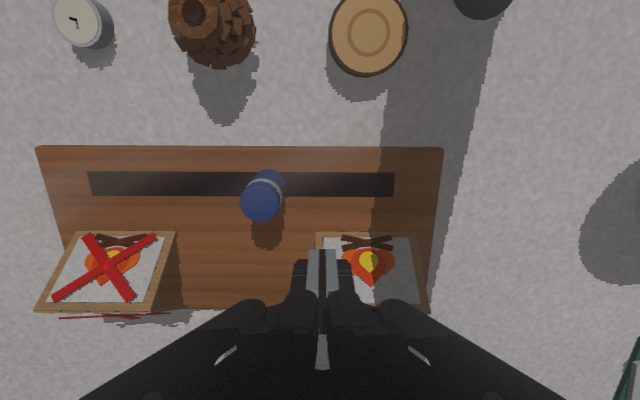

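The marker top is at (263,199), so y≈0.044, and the slot centre row gives x≈0.572. I'll shift 8 mm further +y and descend beside the marker to TCP z 0.053.

Request:
arm_command(
  rows="1 3 8 0 0 0 0; 1 0 0 30 0 0 0; 1 0 0 30 0 0 0; 1 0 0 25 0 0 0; 1 0 0 15 0 0 0",
)

```text
time_s: 11.75
position: [0.5705, 0.0981, 0.0706]
tool_rot: [[-1.0, 0.001, -0.004], [0.001, 1.0, 0.0], [0.004, 0.0, -1.0]]
ft_force: [0.1, 0.5, -0.2]
grip_width: 0.0002
```

Request:
arm_command(
  rows="1 0 0 10 0 0 0; 1 0 0 10 0 0 0; 1 0 0 0 0 0 0; 1 0 0 0 0 0 0; 1 0 0 0 0 0 0",
)

```text
time_s: 12.17
position: [0.5722, 0.0981, 0.0543]
tool_rot: [[-1.0, 0.0, 0.002], [0.0, 1.0, -0.0], [-0.002, -0.0, -1.0]]
ft_force: [-0.1, 0.2, 0.1]
grip_width: 0.0001
```

Request:
arm_command(
  rows="1 0 -8 0 0 0 0; 1 0 -8 0 0 0 0; 1 0 -6 0 0 0 0; 1 0 -6 0 0 0 0; 1 0 -6 0 0 0 0",
)

```text
time_s: 12.58
position: [0.5717, 0.0633, 0.0536]
tool_rot: [[-1.0, 0.001, 0.0], [0.001, 1.0, 0.0], [-0.0, 0.0, -1.0]]
ft_force: [0.7, 1.6, 1.7]
grip_width: 0.0003
```

Request:
arm_command(
  rows="1 0 -7 0 0 0 0; 1 0 -7 0 0 0 0; 1 0 -7 0 0 0 0; 1 0 -7 0 0 0 0; 1 0 -7 0 0 0 0",
)

```text
time_s: 13.0
position: [0.5716, 0.0284, 0.0533]
tool_rot: [[-1.0, 0.0, -0.0], [0.0, 1.0, 0.0], [0.0, 0.0, -1.0]]
ft_force: [-0.5, 1.2, 0.5]
grip_width: 0.0002
```

Request:
arm_command(
  rows="1 0 -7 0 0 0 0; 1 0 -7 0 0 0 0; 1 0 -7 0 0 0 0; 1 0 -7 0 0 0 0; 1 0 -7 0 0 0 0",
)

```text
time_s: 13.42
position: [0.5715, -0.0065, 0.0532]
tool_rot: [[-1.0, 0.0, -0.0], [0.0, 1.0, 0.0], [0.0, 0.0, -1.0]]
ft_force: [-1.6, 1.0, 0.2]
grip_width: -0.0
```

Request:
arm_command(
  rows="1 0 -7 0 0 0 0; 1 0 -7 0 0 0 0; 1 0 -7 0 0 0 0; 1 0 -7 0 0 0 0; 1 0 -5 0 0 0 0",
)

```text
time_s: 13.83
position: [0.5716, -0.0397, 0.0533]
tool_rot: [[-1.0, 0.0, -0.0], [0.0, 1.0, -0.0], [0.0, -0.0, -1.0]]
ft_force: [-0.8, 1.2, 0.4]
grip_width: -0.0001
```

```bash
python3 - <<'E'
from h import *
s=readout.observe();print(s['time_s'],s['position'],s['ft_force'])
im=snap('scene','s6')
a=cv2.imread('pics/s6.png')[180:300,270:430];cv2.imwrite('pics/c6.png',cv2.resize(a,None,fx=4.5,fy=4.5,interpolation=cv2.INTER_CUBIC))
for y in(.0445,-.109,s['position'][1]-.0305):print(y,proj('scene',(.571,y,.069)),(proj('scene',(.571,y,.069))-[270,180])*4.5)
E
```

```text
13.8333 [ 0.57156903 -0.03974841  0.05325141] [-0.82509203  1.21488954  0.35324582]
0.0445 [346.90817328 211.47330865] [346.08677978 141.62988893]
-0.109 [301.7156891  232.00506119] [142.72060095 234.02277534]
-0.0702484087645582 [313.41179329 226.6913122 ] [195.35306982 210.11090492]
```

View pics/c6.png

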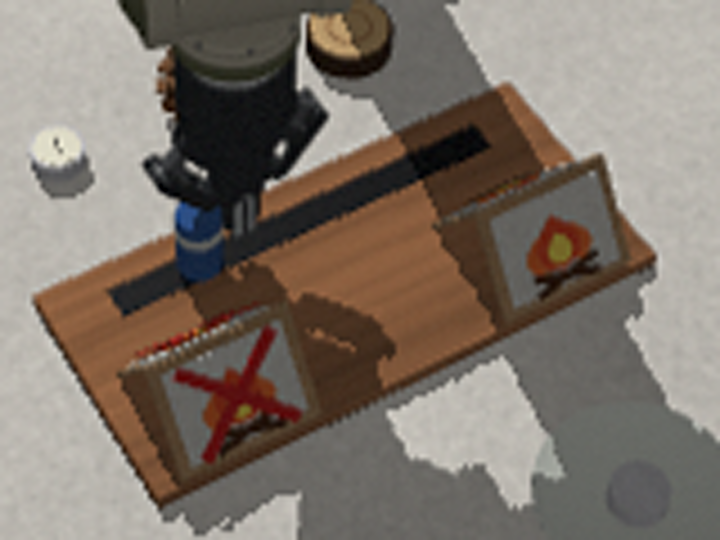

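The marker at crop (198,207) is sliding ahead of the fingers with a 1.2 N reaction, as expected. I'll carry on to the stop, watching the force.

Request:
arm_command(
  rows="1 0 -7 0 0 0 0; 1 0 -7 0 0 0 0; 1 0 -7 0 0 0 0; 1 0 -6 0 0 0 0; 1 0 -4 0 0 0 0",
)

```text
time_s: 14.3
position: [0.5716, -0.0707, 0.0533]
tool_rot: [[-1.0, 0.001, -0.0], [0.001, 1.0, -0.0], [0.0, -0.0, -1.0]]
ft_force: [-0.5, 1.8, 0.4]
grip_width: 0.0001
```

Request:
arm_command(
  rows="1 0 -2 0 0 0 0; 1 0 -2 0 0 0 0; 1 0 -1 0 0 0 0; 1 0 -1 0 0 0 0; 1 0 0 0 0 0 0",
)

```text
time_s: 14.72
position: [0.5716, -0.0759, 0.0533]
tool_rot: [[-1.0, 0.0, 0.0], [0.0, 1.0, -0.0], [-0.0, -0.0, -1.0]]
ft_force: [-0.6, 1.6, 0.0]
grip_width: -0.0
```

Request:
arm_command(
  rows="1 0 -1 0 0 0 0; 1 0 -1 0 0 0 0; 1 0 0 0 0 0 0",
)

```text
time_s: 14.97
position: [0.5716, -0.0779, 0.0533]
tool_rot: [[-1.0, 0.0, 0.0], [0.0, 1.0, -0.0], [-0.0, -0.0, -1.0]]
ft_force: [-0.9, 0.9, 0.7]
grip_width: -0.0001
```

Request:
arm_command(
  rows="1 0 -1 0 0 0 0; 1 0 -1 0 0 0 0; 1 0 0 0 0 0 0",
)

```text
time_s: 15.22
position: [0.5716, -0.0784, 0.0534]
tool_rot: [[-1.0, 0.0, -0.0], [0.0, 1.0, 0.003], [0.0, 0.003, -1.0]]
ft_force: [-0.2, 9.4, 2.2]
grip_width: -0.0004
```

The reaction jumped to 9.4 N at y = -0.0784, where I computed the stop would be, so the marker is at the end. I'll back off to +y, then go up clear.

Request:
arm_command(
  rows="1 0 4 0 0 0 0; 1 0 10 0 0 0 0; 1 0 15 0 0 0 0; 1 0 10 0 0 0 0; 1 0 0 -20 0 0 0",
)

```text
time_s: 15.63
position: [0.5699, -0.0384, 0.0706]
tool_rot: [[-1.0, -0.002, -0.006], [-0.002, 1.0, 0.002], [0.006, 0.002, -1.0]]
ft_force: [-0.2, -0.6, -1.3]
grip_width: -0.0002
```

Request:
arm_command(
  rows="1 0 0 -35 0 0 0; 1 0 0 -38 0 0 0; 1 0 0 -38 0 0 0; 1 0 0 -38 0 0 0; 1 0 0 -20 0 0 0",
)

```text
time_s: 16.05
position: [0.5723, -0.0406, 0.2472]
tool_rot: [[-1.0, -0.0, 0.006], [-0.0, 1.0, -0.002], [-0.006, -0.002, -1.0]]
ft_force: [0.1, -1.0, 1.7]
grip_width: 0.0002
```

Request:
arm_command(
  rows="1 38 10 0 0 0 0; 1 38 10 0 0 0 0; 1 38 10 0 0 0 0; 1 30 5 0 0 0 0; 1 0 0 0 0 0 0",
)

```text
time_s: 16.47
position: [0.4229, -0.004, 0.2425]
tool_rot: [[-1.0, -0.001, -0.002], [-0.001, 1.0, 0.0], [0.002, 0.0, -1.0]]
ft_force: [0.8, -0.1, 0.6]
grip_width: -0.0003
```

Request:
arm_command(
  rows="1 0 0 0 0 0 0; 1 0 0 0 0 0 0; 1 0 0 0 0 0 0; 1 0 0 0 0 0 0; 1 0 0 0 0 0 0",
)

```text
time_s: 16.88
position: [0.4282, -0.006, 0.2421]
tool_rot: [[-1.0, 0.0, -0.0], [0.0, 1.0, 0.0], [0.0, 0.0, -1.0]]
ft_force: [0.1, -0.3, 0.0]
grip_width: 0.0002
```

```bash
python3 - <<'E'
from h import *
s=readout.observe();print(s['time_s'],s['position'],s['ft_force'])
snap('scene','s7');snap('top','t7')
a=cv2.imread('pics/s7.png')[170:300,160:400];b=cv2.imread('pics/t7.png')[120:280,230:480]
cv2.imwrite('pics/c7.png',np.vstack([cv2.resize(a,(500,270),interpolation=cv2.INTER_CUBIC),cv2.resize(b,(500,320),interpolation=cv2.INTER_CUBIC)]))
h=cv2.imread('pics/t7.png').astype(int);k=(h[...,0]-h[...,2]>20);k[:160]=0;k[190:]=0;k[:,:262]=0;k[:,375:]=0
c=np.argwhere(k)[:,::-1].mean(0);print(c,atz('top',c,.06))
# other objects: shift since start
g=lambda f:cv2.cvtColor(cv2.imread(f),cv2.COLOR_BGR2LAB)[...,1:].astype(int)
A,B=g('pics/top0.png'),g('pics/t7.png')
for n,(u,v) in dict(shell=(397,230),y1=(404,194),y2=(432,229),y3=(414,267),green=(465,205),jar=(461,157),slice=(280,220)).items():
    o=[]
    for I in(A,B):
        w=np.abs(I[v-16:v+16,u-17:u+17]-128).sum(2);w=w*(w>12);ys,xs=np.mgrid[v-16:v+16,u-17:u+17];o.append(np.array([(w*xs).sum(),(w*ys).sum()])/w.sum())
    print(n,(o[1]-o[0]).round(2))
E
```

```text
16.8833 [ 0.42823254 -0.00603815  0.24205322] [ 0.07567957 -0.34424444  0.01648414]
[357.  174.2] [ 0.57567085 -0.10993893  0.06      ]
shell [-0.04 -0.02]
y1 [-0.   -0.01]
y2 [0.01 0.03]
y3 [-0.04  0.04]
green [-0.03 -0.01]
jar [-0.01  0.  ]
slice [-6.01 -2.03]
```

View pics/c7.png

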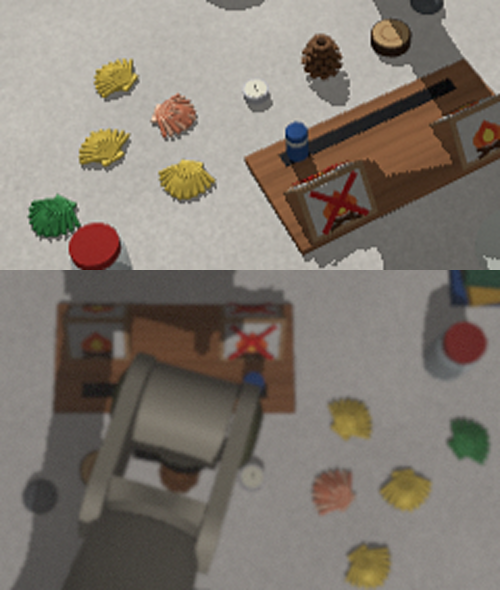

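The marker is at the crossed-out card's end of the slot and the arm is well clear. The slice's apparent shift is just the arm hiding it in the top view. I'll check the slice, cone, tealight and pebble in the scene view, which is unobstructed, and hand in if they haven't moved.

```bash
python3 - <<'E'
from h import *
A,B=[cv2.GaussianBlur(cv2.imread(f'pics/{f}.png',0),(0,0),1) for f in('scene0','s7')]
for n,(u,v) in dict(slice=(347,188),cone=(315,197),tealight=(283,214),pebble=(365,171)).items():
    r=cv2.matchTemplate(B[v-20:v+21,u-20:u+21],A[v-12:v+13,u-12:u+13],cv2.TM_CCOEFF_NORMED);_,m,_,l=cv2.minMaxLoc(r);print(n,m,np.array(l)-8)
env.close_job()
E
```

```text
slice 0.8967925906181335 [0 0]
cone 0.9999534487724304 [0 0]
tealight 0.9998438358306885 [0 0]
pebble 0.8860899806022644 [-1  0]
the job is handed in; nothing more can be done
```

The job was done in the order asked and handed in at about 17 s of the 61 s allowed.

1. **Shell:** I held the shut fingertips about 20 mm above the middle of the pink shell for about 2.5 s.
2. **Card:** I then held them about 17 mm above the middle of the crossed-out card's top edge for about 2.3 s.
3. **Marker:** I pushed the blue marker to its -y stop, in front of that card, and lifted clear. The reaction was about 1–2 N along the slot and rose to 9.4 N at the stop, where I had computed it would be.

**Last checks:**
- **Marker:** it measured y ≈ -0.110 against an expected -0.109. The top view was partly blocked by the arm.
- **Robot:** the fingertips stood about 0.22 m above the table with no contact force.
- **Shells and jar:** the pink, yellow and green shells and the jar had not moved, to within 0.05 px.
- **Cone and tealight:** neither had moved.
- **Slice and pebble:** these were less certain. The arm hid the slice in the top view, so its apparent 6 px shift there is not real. In the scene view the slice matched at 0 px and the pebble at 1 px. Their match scores were lower, about 0.89, most likely because the arm's shadow falls differently on them. The robot never went near the pebble.
- **Bowl:** I did not measure it; the arm stayed well above it.

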